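# Strip a wound label roll off the rewinder spindle

## Robot

A 6-joint arm with a two-finger parallel gripper is mounted at the origin on a cart in front of the work surface, level with it; the furniture and walls round the work are solid. World frame = base frame: x ahead of the robot, y to its left, z up, the work surface at z = 0. Lengths are in mm, angles in rad, forces in N, time in s.
With the tool pointing down it reaches from about 275 to 825 mm from the base axis. Payload 5.2 kg.
Tool frame: the origin (TCP) lies at the very end of the fingers, on their centre line; the grasp point (between the pads) lies 19 mm behind it; z points along the fingers, y is the line along which they close (so a half turn about z gives the same grasp; the last joint's range is limited). The gripper opens to 93 mm and grips with 3 to 60 N. Pads are 15 mm wide; open, the fingers measure 128 mm over their backs; the gripper's body (75 mm by 188 mm) begins 65 mm behind the grasp point.
Start: joints at [1.12, 0.259, 1.535, -0, 1.348, -0.203], TCP at [134.877, 533.21, 218.653] pointing down, gripper open.
Joint ranges: [-3.14, 3.14], [-0.91, 2.08], [0.19, 2.58], [-1.22, 4.36], [0.22, 2.71], [-3.12, 3.12]. Speed limits (rad/s): [2.57, 2.57, 3.14, 3.14, 3.14, 3.14].

## Interface

Orientations are given as [roll, pitch, yaw] about the fixed x, y, z axes, in that order (R = Rz(yaw) Ry(pitch) Rx(roll)).
In Python, from bench import robot gives the robot as it stands. The module is installed in compiled form; this text tells all that it offers. Calls block until the motion is done:
- robot.move_ptp(position, orientation): joint-space move of the TCP to a pose.
- robot.move_linear(position, ori=None, speed=150, f_stop=None): straight line of the TCP; ori=None keeps the orientation; speed is the mean speed in mm/s. With f_stop (N) it stops when the force on the tool has changed by that much, and returns True; else False.
- robot.move_j(angles): joint-space move.
- robot.move_gripper(opening): opening from 0.0 (shut) to 1.0 (fully open); the grip force is fixed at half the most; returns when the fingers have stopped.
- robot.sleep(seconds).
- robot.inverse_kinematics(position, orientation): joint angles nearest the present ones, or None.
- robot.get_image(name): name is "scene" or "top" or "wrist"; returns a dict with "img" (400x640x3 uint8, blue, green, red), "fovy" (degrees; the focal length in pixels is half the picture's height over the tangent of half this angle, whatever the lens; pixels are square), "cx", "cy" (the principal point, pixels), "eye" and "orientation" of the camera in the world. Camera axes: x right, y down, z forward; pixel columns grow to the right and rows downward; lengths in mm; the calibration is good to about 2 mm. A picture is of the moment at which its call begins. There is no depth.
A pose or a line that the arm cannot do raises robot.MotionError and nothing moves.
- robot.hand_in(): hands the job in; it is judged then, once.
Readings, each from a call of its own:
- robot.current_t(): time.
- robot.current_qpos(): joint angles.
- robot.current_joint_vel(): joint speeds.
- robot.current_joint_efforts(): joint torques, N m.
- robot.current_tcp_pos(): TCP position.
- robot.current_eef_rot(): TCP orientation.
- robot.current_contact_force(): force on the tool from outside, world axes, zero at the start.
- robot.current_ft_torque(): the same for the moment, N m.
- robot.current_gripper_width(): opening from 0.0 (shut) to 1.0 (fully open).
- robot.current_finger_force(): force on a finger pad.
Only numpy, scipy, OpenCV 4.12 (cv2) and the standard library are available. Lean on these libraries where they do the work, as an engineer would, in place of code of your own. Each camera call takes 0.05 s, during which the arm holds its last target. There are 200 camera calls.

## Task

Take the finished label roll off the rewinder: stand the brown bottle that is in the way on the shelf upright on the bare worktop, swing the keeper bar clear of the roll, press the stripper lever fully down so that the roll slides straight up off the spindle, and then push or drag the roll across until it lies flat and wholly on the shelf. Do not tip the roll or the bottle over and leave the other things on the worktop where they are.

Things in the scene. Friction and masses are not known exactly. Their poses are not given: they have to be found in the camera images.
- stand: bench label rewinder, fixed to the worktop: grey base plate 165 x 310 x 10 mm, upright steel spindle, raised aluminium shelf on one side and lever on the other. Origin on the worktop at the spindle's axis; its z is up, its +y points from the spindle to the shelf, its -y to the lever, its +x to the keeper's post (80 mm from the spindle's axis, on the side away from the robot). Nothing of it but the lever, keeper and stripper plate moves.
- spindle_tip (a point): top of the upright spindle, 82 mm over the worktop. The spindle is 52 mm thick and passes through the roll.
- roll: wound roll of label tape, 100 mm outside diameter, 56 mm bore, 30 mm high, about 0.15 kg; origin at the centre of its underside, z along its bore. It starts on the spindle, its underside 46 mm over the worktop on a round stripper plate; the bore is then filled by the spindle (2 mm clearance), whose tip stands 6 mm above the roll.
- lever (a joint): rocker lever of the stripper, rad: 0 raised (start), 0.6 fully down against its stop. It raises the stripper plate, and the roll on it, by 75 mm per rad: fully down, the plate's top lies 91 mm over the worktop, 9 mm above the spindle's tip and 3 mm above the shelf. It needs about 5 to 9 N on the pad and stays where it is left. The roll meets the keeper after 10 mm unless the keeper is clear.
- lever_pad (a point): middle of the top of the black rubber pad (45 x 40 mm) at the lever's end, 173 mm from the spindle's axis on the -y side of the stand; 93 mm over the worktop at the start, 37 mm when fully down. It swings in the stand's y-z plane about a pivot 78 mm from the spindle's axis on that side, 58 mm over the worktop, the arm being 95 mm long, 0.3 rad above level at the start and 0.3 rad below level when fully down; the pad's top lies 7 mm above the arm's centre line.
- keeper (a joint): keeper bar that lies across the top of the roll, rad: it swings level about the post; 0 = the bar points along the stand's -x, straight over the spindle; growing values swing its free end toward the stand's -y (the lever side), up to 2.0. The roll can pass from about 0.85 on. It turns easily and stays where it is left. The bar lies 86 to 96 mm over the worktop.
- keeper_pin (a point): middle of the free part of the black upright pin (14 mm thick, from 96 to 136 mm over the worktop) on the keeper's free end, 100 mm from the keeper's pivot; this point is 116 mm over the worktop.
- shelf_mid (a point): point on the top face of the aluminium shelf, 88 mm over the worktop, on its centre line 130 mm from the spindle's axis; axes as the stand's. The shelf runs from 57 to 194 mm from the spindle's axis along the stand's +y, 114 mm wide between two side fences, with a stop across its far end (fences and stop 12 mm high, 6 mm thick); it is open toward the spindle, 6 mm from the plate's edge.
- bottle_mid (a point): centre of the small brown bottle with a white cap that stands on the shelf: 44 mm across up to 76 mm, cap 29 mm across, 85 mm high in all; this point is half-way up, z along its axis, about 0.07 kg. Between the rewinder and the things on its left (x 0.42 to 0.58, y 0.20 to 0.40 in the robot's base frame) there is always bare worktop to stand it on; a blue photometer fills the place beyond x = 0.63 there.
- petri: a petri dish, 87 mm across, 14 mm high, standing just in front of the rewinder; origin at the centre of its underside. Bystander.
- vial: a small glass vial with a red cap, 21 mm across, 54 mm high, standing in front of the rewinder; origin at the centre of its underside. Bystander.
- beaker: an upturned glass beaker, 57 mm across, 70 mm high, standing just behind the rewinder; origin at the centre of its underside. Bystander.
- timer: a flat bench timer, 52 x 68 x 16 mm, to the left of the rewinder; origin at the centre of its underside. Bystander.
- bottle_low: a white reagent bottle with a red cap, 50 mm across, 90 mm high, to the left of the rewinder; origin at the centre of its underside. Bystander.
- tape: a loose roll of masking tape lying flat, 100 mm across, 25 mm high, to the left of the rewinder; origin at the centre of its underside. Bystander.
- marker: a felt marker lying near the front edge, 122 mm long (along its y), 17 mm thick; origin at the centre of its underside. Bystander.
There are look-alikes about, which are no part of the job. What is shaped like the roll but purple is not meant.

How it is judged (in metres and radians):
On the way, in this order (a step that is already met when the one before it is completed fails the run):
1. the keeper is swung clear of the roll (value of joint keeper above 0.85 rad), for 0.1 s.
2. the lever is fully down and the roll has slid straight up clear of the spindle, still over it (value of joint lever above 0.56 rad and z of roll in the frame of spindle_tip above 0.003 m and horizontal distance between roll and spindle_tip below 0.012 m), for 0.2 s.
At the end, for the whole second after the job is handed in: the roll lies flat (within 3 degrees, within 3 mm of the shelf's height) and wholly on the shelf, its centre 108 to 150 mm from the spindle's axis and within 14 mm of the shelf's centre line, at rest; the brown bottle stands upright (within 5 degrees) on the worktop itself (y of roll in the frame of shelf_mid between -0.022 and 0.02 m and x of roll in the frame of shelf_mid between -0.014 and 0.014 m and z of roll in the frame of shelf_mid between -0.003 and 0.003 m and angle between roll's own z axis and vertical below 0.05 rad and linear speed of roll below 0.01 m/s and angle between bottle_mid's own z axis and vertical below 0.08 rad and height (world z) of bottle_mid between 0.038 and 0.047 m); the robot touches nothing.
It fails at once if the roll is tipped over (angle between roll's own z axis and vertical above 0.4 rad).
It fails at once if the brown bottle is tipped over (angle between bottle_mid's own z axis and vertical above 0.6 rad).
It fails at once if a bystander is moved by more than 25 mm (distance of any of petri, vial, beaker, timer, bottle_low, tape, marker from where it was at the start of the episode above 0.025 m).
It also fails if it takes over 66 s, if anything falls off the work surface, if the arm or the gripper's body presses on something with over 40 N, if the wrist force passes 120 N, or if a joint passes its speed limit or range.

## Working session

There is one attempt and no reset: what is moved stays moved. The work goes in short steps, each a Python script; the robot and the scene stay as the last script left them, time stands still between calls to the robot, and variables do not carry over. Pictures are saved under pics/ and viewed, at most 10 in all, crops included, and the job is handed in when it is done.

```bash
mkdir -p pics; python3 - <<'E'
from bench import robot
import cv2,pickle
for n in("scene","top"):
    d=robot.get_image(n); cv2.imwrite(f"pics/{n}0.png",d["img"]); pickle.dump(d,open(f"pics/{n}0.pkl","wb"))
    print(n,d["fovy"],d["cx"],d["cy"],d["eye"],d["orientation"])
print(robot.current_t(), robot.current_eef_rot())
E
```

```text
scene 44.498722867704856 306.76289379404733 195.53129601935032 [  78.49179719 -613.52374807 1193.27319797] [-2.46981163 -0.00696536 -0.53442524]
top 56.640120621652535 329.67245971892766 192.48943104573922 [ 351.4462659   167.56032099 1341.93614211] [-3.00000081 -0.02022185 -1.55940297]
0.1 [-3.14000495e+00 -2.80546506e-04  2.89376765e+00]
```

View pics/scene0.png

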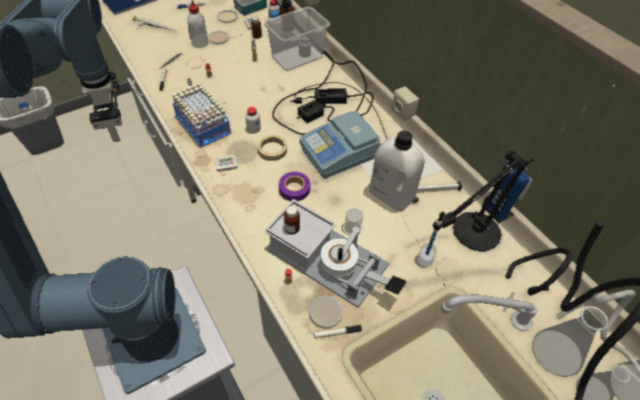

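View pics/top0.png

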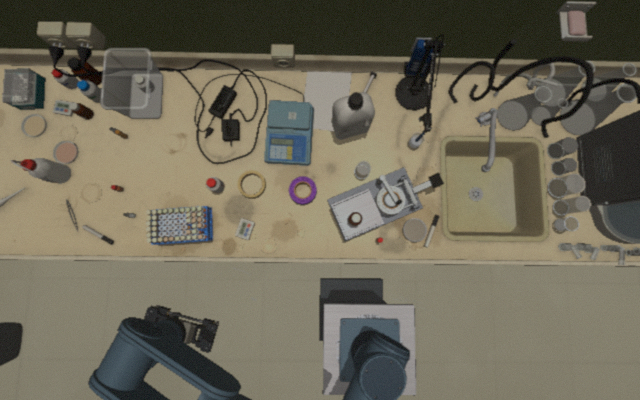

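The scene shows the shelf with the brown bottle at about (291,220), the roll at (340,255) and the pad at (397,285). In the top view they are at about (355,219), (390,198) and (435,180). The purple decoy is at (302,190) in the top view. Next I'll enlarge both.

```bash
python3 - <<'E'
import cv2
a=cv2.imread("pics/top0.png")[150:250,320:453]; cv2.imwrite("pics/topc.png",cv2.resize(a,None,fx=6,fy=6,interpolation=cv2.INTER_CUBIC))
a=cv2.imread("pics/scene0.png")[195:305,260:415]; cv2.imwrite("pics/scenec.png",cv2.resize(a,None,fx=5,fy=5,interpolation=cv2.INTER_CUBIC))
E
```

```text
(no output)
```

View pics/topc.png

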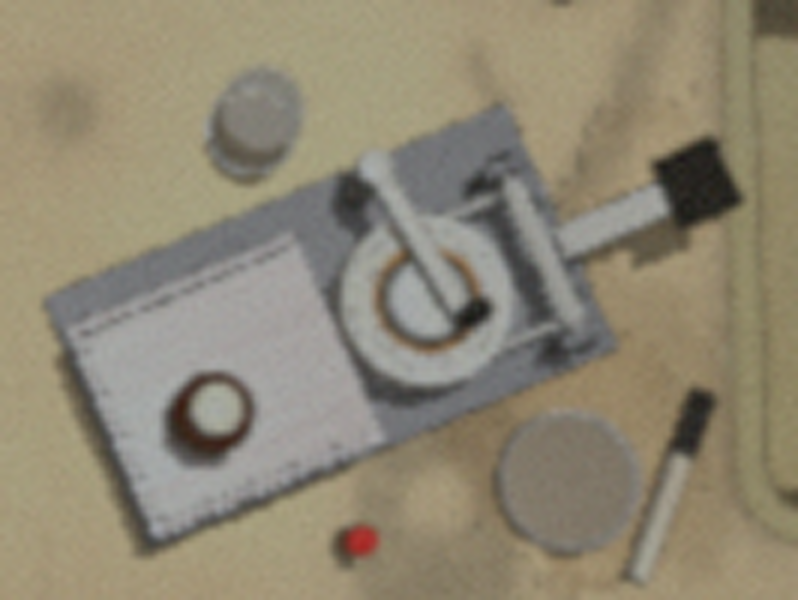

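View pics/scenec.png

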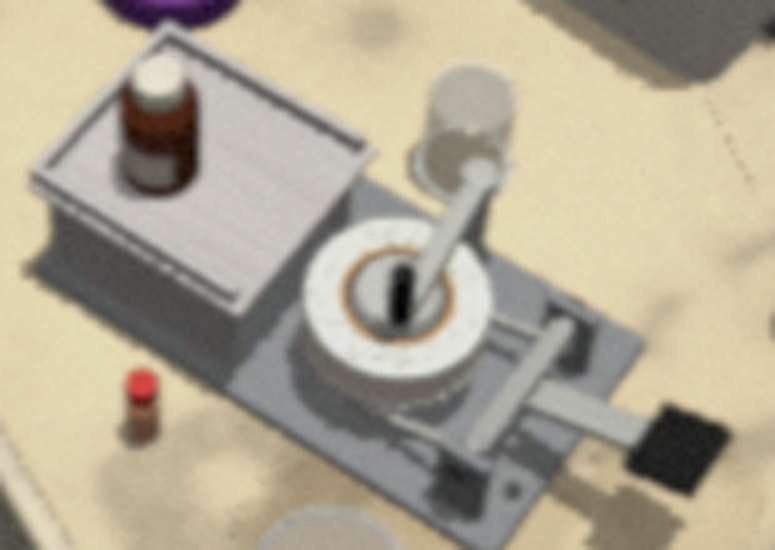

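The crops show these positions, in crop pixels:
- **Top:** roll centre (427,301), pad (697,180), post end (374,166), pin (472,312), cap (216,408), shelf corners (292,238), (385,438), (68,325) and (150,540).
- **Scene:** roll (398,297), pad (678,450), pin (402,268 to 322), cap (160,68), shelf corners (372,152), (238,303), (168,27) and (35,178).

I'll fit the stand pose from these.

```bash
cat > h.py <<'E'
import numpy as np,pickle
from scipy.spatial.transform import Rotation as Ro
from scipy.optimize import least_squares
def proj(d,P):
    f=200/np.tan(np.radians(d["fovy"])/2)
    c=Ro.from_euler("xyz",d["orientation"]).inv().apply(np.atleast_2d(P)-d["eye"])
    return f*c[:,:2]/c[:,2:]+[d["cx"],d["cy"]]
def ray(d,px,z):
    f=200/np.tan(np.radians(d["fovy"])/2)
    v=Ro.from_euler("xyz",d["orientation"]).apply([(px[0]-d["cx"])/f,(px[1]-d["cy"])/f,1])
    return d["eye"]+v*(z-d["eye"][2])/v[2]
def S(p,P): # stand->world
    P=np.atleast_2d(P).astype(float); c,s=np.cos(p[2]),np.sin(p[2])
    return np.c_[p[0]+c*P[:,0]-s*P[:,1],p[1]+s*P[:,0]+c*P[:,1],P[:,2]]
E
python3 - <<'E'
from h import *
T=pickle.load(open("pics/top0.pkl","rb"));C=pickle.load(open("pics/scene0.pkl","rb"))
sh=[(63,57,100),(-63,57,100),(63,200,100),(-63,200,100)]
P=np.array([(0,0,76),(0,-173,93)]+sh)
t=np.array([(427,301),(697,180),(292,238),(385,438),(68,325),(150,540)]);t=(t+.5)/6-.5+[320,150]
s=np.array([(398,297),(678,450),(372,152),(238,303),(168,27),(35,178)]);s=(s+.5)/5-.5+[260,195]
r=least_squares(lambda p:np.r_[(proj(T,S(p,P))-t).ravel(),(proj(C,S(p,P))-s).ravel()],[500,50,-.4],loss="soft_l1")
p=r.x;print("stand",p)
print((proj(T,S(p,P))-t).round(1).tolist());print((proj(C,S(p,P))-s).round(1).tolist())
print(ray(T,t[0],76),ray(C,s[0],76),ray(T,t[1],93),ray(C,s[1],93))
f=lambda x,y,k,o:(np.array([x,y])+.5)/k-.5+o
print("cap",ray(T,f(216,408,6,[320,150]),173),ray(C,f(160,68,5,[260,195]),173),"base",ray(C,f(160,172,5,[260,195]),88))
print("pin",ray(T,f(472,312,6,[320,150]),125),ray(C,f(402,268,5,[260,195]),136),"pin0",S(p,[(-20,0,136)]))
print("pad,shelf",S(p,[(0,-173,93),(0,130,88)]))
for n,z,q in(("beaker",70,(258,120)),("vial",54,(360,540)),("petri",14,(568,482))): print(n,ray(T,f(*q,6,[320,150]),z))
print("purple",ray(T,(302,190),25),"timer",ray(T,(245,229),16),"tape",ray(T,(252,184),25),"blue",ray(T,(265,163),30),ray(T,(312,163),30))
E
```

```text
stand [509.55823363 -67.1336296    6.6966807 ]
[[0.1, 0.1], [1.7, 0.2], [1.0, -0.7], [0.7, 0.2], [-0.5, 1.1], [0.7, -0.0]]
[[-0.6, -0.0], [1.3, 0.4], [0.3, -2.1], [0.3, -0.3], [-0.7, -1.3], [-1.9, -1.9]]
[509.9366668  -66.90311033  76.        ] [510.91829679 -68.09710455  76.        ] [ 579.79959772 -219.79127444   93.        ] [ 576.98844353 -223.04886271   93.        ]
cap [439.53541721  63.11804559 173.        ] [442.11346344  64.63157634 173.        ] base [437.27431313  59.06920373  88.        ]
pin [498.02689574 -82.69460113 125.        ] [498.84537695 -83.95007619 136.        ] pin0 [[491.24379511 -75.16988131 136.        ]]
pad,shelf [[ 579.07181092 -225.55352283   93.        ]
 [ 457.32259752   51.91022081   88.        ]]
beaker [615.68756296  29.63608202  70.        ]
vial [373.56410355 -30.63315883  54.        ]
petri [ 410.05073031 -161.51752374   14.        ]
purple [547.09310937 242.33122988  25.        ] timer [405.83157879 441.46741425  16.        ] tape [566.23727415 421.62462577  25.        ] blue [642.67227386 377.18855126  30.        ] [645.36564102 208.16791375  30.        ]
```

```bash
cat >> h.py <<'E'
ST=[510,-67.2,0.4145]
def W(x,y,z): return S(ST,[(x,y,z)])[0].tolist()
def D(yaw): return [np.pi,0,yaw]
YX=np.pi/2+ST[2]   # closes along the stand's x
E
python3 - <<'E'
from h import *
from bench import robot
b=[440,62.5]; pl=[470,330]
robot.move_ptp([*b,270],D(YX)); print(robot.current_qpos(),robot.current_t())
robot.move_linear([*b,108],speed=120,f_stop=15)
robot.move_gripper(0.0); print("w",robot.current_gripper_width()*93,robot.current_finger_force())
robot.move_linear([*b,220],speed=150)
robot.move_linear([*pl,220],D(YX),speed=250)
robot.move_linear([*pl,60],speed=150)
print("stop",robot.move_linear([*pl,17],speed=40,f_stop=5),robot.current_tcp_pos(),robot.current_gripper_width()*93)
robot.move_gripper(0.75)
robot.move_linear([*pl,200],speed=200)
# over the pin
th=.1;R=100
robot.move_gripper(0.35)
robot.move_ptp(W(80-R*np.cos(th),-R*np.sin(th),190),D(ST[2]+th)); print(robot.current_qpos(),robot.current_t())
for n in("top","wrist"):
    d=robot.get_image(n);pickle.dump(d,open(f"pics/{n}1.pkl","wb"))
    import cv2
    im=d["img"]
    if n=="top": im=cv2.resize(im[140:250,230:453],None,fx=3,fy=3)
    cv2.imwrite(f"pics/{n}1.png",im)
E
```

```text
[-1.09591842e-01  3.19366126e-02  1.67884384e+00  2.85621544e-04
  1.43098076e+00 -5.25294730e-01] 2.125
w 43.57460302687327 30.00000536441803
stop True [469.57573567 329.79474382  19.81095557] 43.960605045154864
[-3.88658409e-01  1.96752942e-01  1.68818004e+00  4.21604472e-04
  1.25656015e+00  6.65863504e-01] 12.7167
```

View pics/top1.png

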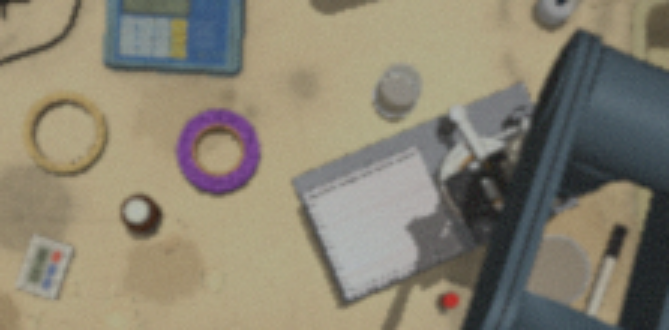

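View pics/wrist1.png

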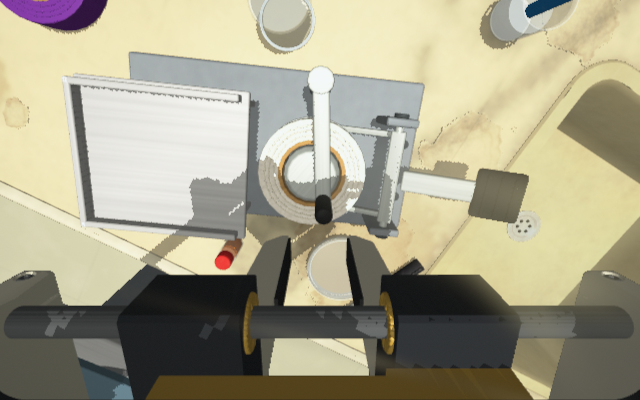

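The brown bottle stands upright at top-crop (140,213). The wrist view shows the pin at about (322,198–220), the bar's post end at (320,79) and the pad at (499,195). I'll check these against the model.

```bash
python3 - <<'E'
from h import *
d=pickle.load(open("pics/wrist1.pkl","rb"))
print(d["eye"],d["orientation"])
for th in(0,.05,.1,.15): print(th,proj(d,[W(80-100*np.cos(th),-100*np.sin(th),z) for z in(96,136)]).round(0).tolist())
print(proj(d,[W(0,0,76),W(80,0,100),W(0,-172,93),W(63,57,100),W(-63,57,100),W(-63,200,100)]).round(0).tolist())
E
```

```text
[566.03023972 -43.124101   356.10494009] [ 2.85037597e+00 -1.48295690e-04 -1.05400353e+00]
0 [[308.0, 203.0], [307.0, 218.0]]
0.05 [[314.0, 203.0], [313.0, 219.0]]
0.1 [[320.0, 203.0], [320.0, 219.0]]
0.15 [[325.0, 203.0], [326.0, 219.0]]
[[311.0, 176.0], [320.0, 82.0], [504.0, 199.0], [246.0, 97.0], [241.0, 243.0], [79.0, 228.0]]
```

```bash
python3 - <<'E'
from h import *
from bench import robot
import cv2
P=lambda th,z:W(80-100*np.cos(th),-100*np.sin(th),z)
robot.move_linear(P(.11,190),D(ST[2]+.11),speed=100)
print(robot.move_linear(P(.11,105),speed=100,f_stop=10))
for th in np.linspace(.3,1.55,6):
    print(robot.move_linear(P(th,105),D(ST[2]+th),speed=60,f_stop=20),end=" ")
robot.move_linear(P(1.5,105),D(ST[2]+1.5),speed=60)
robot.move_linear(P(1.5,200),speed=150)
robot.move_gripper(0)
robot.move_ptp(W(0,-171,180),D(YX)); print(robot.current_qpos(),robot.current_t())
d=robot.get_image("wrist");cv2.imwrite("pics/wrist2.png",d["img"])
E
```

```text
False
False False False False False False [-5.49881492e-01  4.10770506e-01  1.41309973e+00  5.57264261e-04
  1.31811137e+00 -9.62255922e-01] 19.5917
```

View pics/wrist2.png

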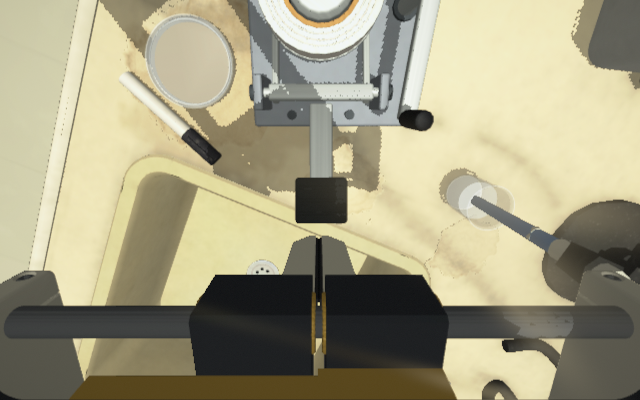

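The keeper is swung clear, with its pin at (417,120), and the pad at (321,200) lies ahead of the shut fingers. Next I'll press the lever.

```bash
python3 - <<'E'
from h import *
from bench import robot
import cv2
robot.move_linear(W(0,-171,105),speed=120)
print(robot.move_linear(W(0,-171,30),speed=35,f_stop=30),robot.current_tcp_pos(),robot.current_contact_force())
robot.sleep(.4)
robot.move_linear(W(0,-171,110),speed=80)
robot.move_linear(W(0,-120,200),speed=150)
d=robot.get_image("wrist");pickle.dump(d,open("pics/wrist3.pkl","wb"));cv2.imwrite("pics/wrist3.png",d["img"]);print(robot.current_t())
print(proj(d,[W(0,0,121),W(0,0,82),W(0,-170,37)]))
E
```

```text
True [ 580.56820012 -224.87825345   38.57236996] [-2.5918006   1.13811712  8.97965439]
24.5583
[[318.51170467  49.97532682]
 [318.37207026  58.01864535]
 [318.23399693 226.71359539]]
```

View pics/wrist3.png

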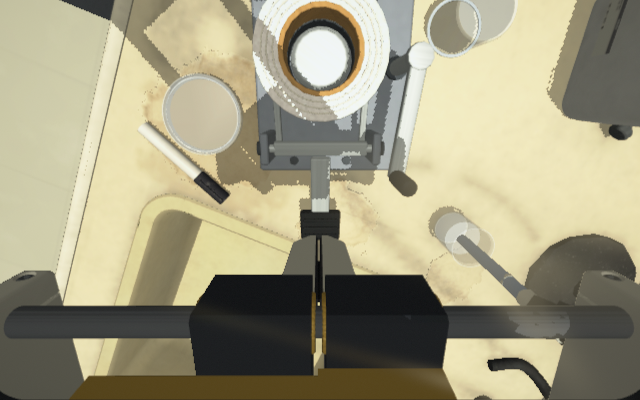

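The roll is raised: its top centre is at (320,48), against a prediction of (318,50). The lever is down, so I'll drag the roll with the fingers in its bore.

```bash
python3 - <<'E'
from h import *
from bench import robot
import cv2
robot.move_linear(W(0,0,180),D(YX),speed=200)
print(robot.move_linear(W(0,0,98),speed=70,f_stop=6),robot.current_tcp_pos()[2])
robot.move_gripper(.17); print(robot.current_gripper_width()*93,robot.current_contact_force())
for y in range(20,141,20):
    y=min(y,134)
    if robot.move_linear(W(0,y,98),speed=50,f_stop=15): print("stop",y,robot.current_tcp_pos()); break
robot.move_linear(W(0,130,98),speed=50)
robot.move_gripper(.0)
robot.sleep(.2)
robot.move_linear(W(0,128,220),speed=120)
robot.move_linear(W(0,0,260),speed=200)
d=robot.get_image("wrist");pickle.dump(d,open("pics/wrist4.pkl","wb"));cv2.imwrite("pics/wrist4.png",d["img"]);print(robot.current_t())
print(proj(d,[W(0,130,118),W(0,130,88),W(-63,200,100),W(63,200,100)]))
E
```

```text
False 98.48290877509247
15.504825006164895 [-0.37047663 -0.2770671   1.44489614]
33.85
[[318.74256299  51.6378952 ]
 [318.69846704  56.80257911]
 [248.5738173  -30.36662541]
 [388.93850292 -30.3177768 ]]
```

View pics/wrist4.png

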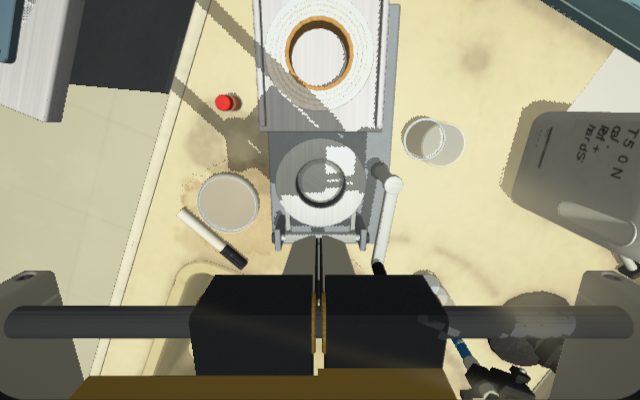

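The roll's centre at (320,52) matches the predicted (319,52) for 130 mm from the spindle. It lies flat between the fences, and the bystanders are in place.

```bash
python3 -c "
from bench import robot
print(robot.hand_in())"
```

```text
the job is handed in; nothing more can be done
None
```

I handed the job in after about 34 s of the 66 s: the last pictures show the roll flat on the shelf about 130 mm from the spindle, the bottle upright on the worktop and the keeper clear; the lever read as fully down and no verdict came back.

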